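# Set out the wheel-hub parts in fitting order

### The job

Set out the parts for the wheel hub on the blue mat in the order they will be fitted, in one straight row with the hub along the middle of the mat, with a gap of about 4 cm between each and the next: next to the hub the large ball bearing, then the brass-coloured washer with the castle nut centred on top of it, then the dust cap, dome up; and stand the black socket on the mat directly behind the nut, on the side away from the robot, with the same 4 cm gap to the washer. Set each part down rather than dropping it, and leave the grease tub, the small socket and the small bearing where they are.

Things in the scene. Friction and masses are not known exactly. Their poses are not given: they have to be found in the camera images.
- mat: Thin blue rubber mat fixed to the bench, 250 (x) x 540 (y) x 3 mm thick. Origin at the centre of its underside, on the bench. Its long side runs along its y (to the robot's left), its x points away from the robot ('behind'); it is turned up to 5 degrees.
- hub: Dark cast wheel hub with four studs, standing on the mat near the mat's left or right end, heavy, it cannot move. Round flange 120 mm in diameter (30 to 42 mm above its underside), studs and bright nose up to 67 mm high. Origin at the centre of its underside, on the mat's long middle line; its axes are parallel to the mat's. The row runs from it towards the mat's other end.
- bearing: Large open steel ball bearing lying flat on the bench: ring 52 mm outside, 25 mm bore, 15 mm high. Origin at the centre of its underside, z up.
- washer: Flat brass-coloured (yellow zinc) thrust washer lying on the bench: 52 mm outside, 25 mm hole, 6 mm thick. Origin at the centre of its underside, z up.
- nut: Bright steel hexagonal castle nut standing slots up: 36 mm across flats (41.6 mm across corners), 27 mm high of which the lower 19 mm is the plain hexagon. Origin at the centre of its underside, z up; its x axis points square to one of the flats (flats at every 60 degrees from it).
- cap: Pale grey domed dust cap standing dome up: round body 47 mm in diameter up to 19 mm, dome top at 30 mm, with a thin 52 mm rim over its lowest 3 mm. Origin at the centre of its underside, z up.
- socket: Black impact socket standing upright with its hexagonal mouth up: 57 mm tall, 50 mm in diameter over its upper 34 mm, 45 mm in diameter below. Origin at the centre of its underside, z up.
- tub: Red grease tub with a black lid, 66 mm in diameter, 56 mm tall, standing at the mat's other end from the hub, on the middle line. Loose; leave it. Origin at the centre of its underside.
- small_socket: Small bright chrome socket standing upright, 28 mm in diameter, 40 mm tall. Loose; not part of the job, leave it. Origin at the centre of its underside.
- small_bearing: Small steel ball bearing lying flat, 35 mm outside, 11 mm high. Loose; not part of the job, leave it. Origin at the centre of its underside.

How it is judged:
By the outcome, as a careful person would: the job done as asked, in the order asked, and still so for the second after the job is handed in, with the robot touching nothing.
It also fails if it takes over 109 s, if anything falls off the work surface, if the arm or the gripper's body presses on something with over 40 N, if the wrist force passes 120 N, or if a joint passes its speed limit or range.

### The arm

A 6-joint arm with a two-finger parallel gripper is mounted at the origin on the work surface. World frame = base frame: x ahead of the robot, y to its left, z up, the work surface at z = 0. Lengths are in m, angles in rad, forces in N, time in s.
With the tool pointing down it reaches from about 0.35 to 1 m from the base axis. Payload 7.1 kg.
Tool frame: the origin (TCP) lies between the finger pads; the fingertips stand 22 mm ahead of it and the grasp point (between the pads) lies 3 mm ahead of it; z points along the fingers, y is the line along which they close (so a half turn about z gives the same grasp; the last joint's range is limited). The gripper opens to 85 mm and grips with 20 to 120 N. Pads are 22 mm wide; open, the fingers measure 114 mm over their backs; the gripper's body (76 mm by 85 mm) begins 54 mm behind the grasp point. The pads swing forward as they close: fully open they stand 13 mm farther back than shut.
Start: joints at [1.174, 0.423, 1.63, -0, 1.089, -0.019], TCP at [0.231, 0.581, 0.253] pointing down, gripper open.
Joint ranges: [-3, 3], [-0.9, 2.11], [0.09, 2.58], [-1.31, 4.45], [0.11, 2.69], [-2.54, 2.54]. Speed limits (rad/s): [2.39, 2.39, 3.01, 3.14, 3.14, 3.14].

### API

Orientations are given as a rotation vector (axis times angle).
In Python, from rig import manip gives the robot as it stands. The module is installed in compiled form; this text tells all that it offers. Calls block until the motion is done:
- manip.move_to(position, orientation): joint-space move of the TCP to a pose.
- manip.servo_line(position, orientation=None, rate=0.15): straight line of the TCP; orientation=None keeps the orientation; rate is the mean speed in m/s.
- manip.set_joints(angles): joint-space move.
- manip.command_gripper(opening, f_grip=None): finger opening in m; f_grip is the grip in N (None keeps the last); returns when the fingers have stopped.
- manip.hold(seconds).
- manip.solve_ik(position, orientation): joint angles nearest the present ones, or None.
- manip.camera(name): name is "side" or "top"; returns a dict with "image" (384x512x3 uint8, red, green, blue), "fx", "fy", "cx", "cy" (pixels), "cam_to_world" (4x4, takes a point from camera to world coordinates). Camera axes: x right, y down, z forward; pixel columns grow to the right and rows downward; lengths in m; the calibration is good to about 2 mm. A picture is of the moment at which its call begins. There is no depth.
A pose or a line that the arm cannot do raises manip.IKError and nothing moves.
- manip.sign_off(): hands the job in; it is judged then, once.
Readings, each from a call of its own:
- manip.get_time(): time.
- manip.get_joint_positions(): joint angles.
- manip.get_joint_vel(): joint speeds.
- manip.get_tau(): joint torques, N m.
- manip.get_position(): TCP position.
- manip.get_ee_rot(): TCP orientation.
- manip.get_contact_force(): force on the tool from outside, world axes, zero at the start.
- manip.get_torque(): the same for the moment, N m.
- manip.get_width(): finger opening in m.
- manip.get_grip_force(): force on a finger pad.
Only numpy, scipy, OpenCV 4.12 (cv2) and the standard library are available. Lean on these libraries where they do the work, as an engineer would, in place of code of your own. Each camera call takes 0.05 s, during which the arm holds its last target. There are 200 camera calls.

## Working session

There is one attempt and no reset: what is moved stays moved. The work goes in short steps, each a Python script; the robot and the scene stay as the last script left them, time stands still between calls to the robot, and variables do not carry over. Pictures are saved under pics/ and viewed, at most 14 in all, crops included, and the job is handed in when it is done.

```bash
mkdir -p pics
python3 - <<'E'
from rig import manip
import cv2,numpy as np
for n in("top","side"):
    c=manip.camera(n);cv2.imwrite(f"pics/{n}0.png",cv2.resize(c["image"][:,:,::-1],(800,600),interpolation=cv2.INTER_CUBIC))
    cv2.imwrite(f"pics/{n}0_raw.png",c["image"][:,:,::-1])
    print(n,c["fx"],c["fy"],c["cx"],c["cy"]);print(np.round(c["cam_to_world"],4))
print(manip.get_time(),manip.get_ee_rot())
E
```

```text
top 428.9339442770187 428.9339442770187 255.52957893750548 194.3794468430018
[[ 0.0116 -0.999   0.0422  0.5147]
 [-0.9999 -0.0121 -0.0113  0.0173]
 [ 0.0118 -0.042  -0.999   1.1251]
 [ 0.      0.      0.      1.    ]]
side 489.64538179036134 489.64538179036134 256.4388519791749 191.05375637161958
[[ 0.8592 -0.2606  0.4403  0.0206]
 [-0.5113 -0.4691  0.7201 -0.8604]
 [ 0.0189 -0.8438 -0.5363  0.7068]
 [ 0.      0.      0.      1.    ]]
0.1 [-5.89881406e-01 -3.08537367e+00  2.15613568e-03]
```

View pics/top0.png

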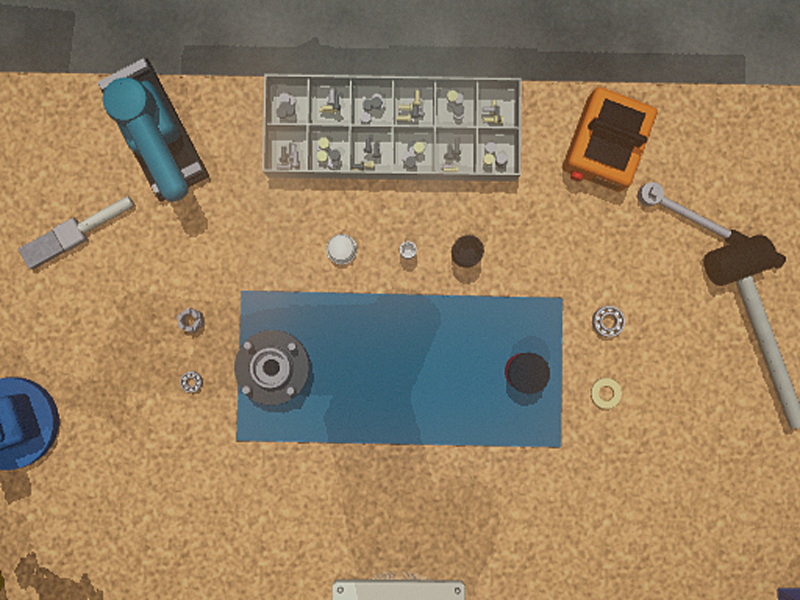

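View pics/side0.png

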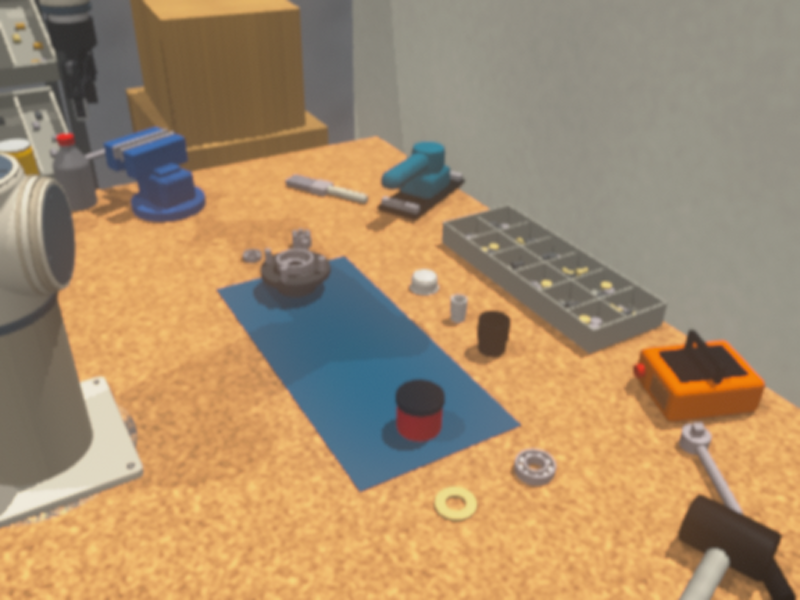

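The top view (800x600) shows the hub at (271,368), cap (341,249), small socket (408,249), black socket (467,250), bearing (609,322), washer (606,393), tub (528,372), nut (190,321) and small bearing (191,382). The hub is at the left (+y) end of the mat, so the row runs towards −y. Next I measure.

```bash
cat > vis.py <<'E'
import cv2,numpy as np
from rig import manip
def grab(n,save=None):
    c=manip.camera(n)
    if save: cv2.imwrite(f"pics/{save}.png",c["image"][:,:,::-1])
    return c
def cast(c,uv,z):
    T=c["cam_to_world"];d=T[:3,:3]@[(uv[0]-c["cx"])/c["fx"],(uv[1]-c["cy"])/c["fy"],1.]
    o=T[:3,3];return (o+d*(z-o[2])/d[2])[:2]
def proj(c,p):
    T=c["cam_to_world"];q=T[:3,:3].T@(np.asarray(p,float)-T[:3,3]);return np.array([c["fx"]*q[0]/q[2]+c["cx"],c["fy"]*q[1]/q[2]+c["cy"]])
def blob(c,uv,test,r=16,k=4):
    """hull of the largest blob passing test(h,s,v) near uv, found at k-fold enlargement"""
    x0,y0=int(uv[0])-r,int(uv[1])-r
    im=cv2.resize(c["image"][y0:y0+2*r,x0:x0+2*r],None,fx=k,fy=k,interpolation=cv2.INTER_CUBIC)
    h,s,v=[a.astype(int) for a in cv2.split(cv2.cvtColor(im,cv2.COLOR_RGB2HSV))]
    m=test(h,s,v).astype(np.uint8)
    cs,_=cv2.findContours(m,cv2.RETR_EXTERNAL,cv2.CHAIN_APPROX_NONE)
    hull=cv2.convexHull(max(cs,key=cv2.contourArea))
    M=cv2.moments(hull);cen=np.array([M["m10"],M["m01"]])/M["m00"]
    f=lambda p:(np.asarray(p)+.5)/k-.5+[x0,y0]
    return f(cen),f(hull[:,0]),np.sqrt(4*M["m00"]/np.pi)/k
grey=lambda h,s,v:(s<75)&(v>40)
T={"bearing":((390,206),.0075,lambda h,s,v:s<75),"washer":((388,252),.003,lambda h,s,v:(h>21)&(h<36)&(v>150)&(s<165)),
"nut":((121,205),.013,lambda h,s,v:s<75),"cap":((218,160),.012,lambda h,s,v:s<60),"socket":((299,160),.033,lambda h,s,v:v<62),
"small_socket":((261,160),.02,lambda h,s,v:s<75),"small_bearing":((122,245),.0055,lambda h,s,v:s<75)}
E
python3 - <<'E'
from vis import *
c=grab("top")
tiles=[]
for n,(uv,z,t) in T.items():
    cen,hull,d=blob(c,uv,t)
    P=np.array([cast(c,q,z) for q in hull]);e=cv2.minAreaRect((P*1000).astype(np.float32))
    print(n,np.round(cen,1),np.round(cast(c,cen,z),4),"diam mm",round(d*1000*(1.125-z)/c["fx"],1),np.round(e[1],1),round(e[2],1))
    im=c["image"][uv[1]-16:uv[1]+16,uv[0]-16:uv[0]+16,::-1]
    im=cv2.resize(im,(192,192),interpolation=cv2.INTER_CUBIC)
    cv2.polylines(im,[np.int32((hull+.5-(np.array(uv)-16))*6)],True,(255,0,255),1);tiles.append(im)
tiles.append(tiles[0]*0)
h,s,v=cv2.split(cv2.cvtColor(c["image"],cv2.COLOR_RGB2HSV))
m=((h>95)&(h<115)&(s>110)).astype(np.uint8);m[:, :148]=0;m[:175]=0
cs,_=cv2.findContours(m,cv2.RETR_EXTERNAL,cv2.CHAIN_APPROX_NONE);k=max(cs,key=cv2.contourArea)
P=np.array([cast(c,q,.003) for q in k[:,0]]);r=cv2.minAreaRect((P*1000).astype(np.float32))
print("mat",np.round(r[0],1),np.round(r[1],1),round(r[2],2));
cen,hull,d=blob(c,(173,236),lambda h,s,v:(s<90),r=30)
print("hub flange",cast(c,cen,.040),d*1000*1.085/c["fx"])
cen,_,d=blob(c,(173,236),lambda h,s,v:(s<90)&(v>115),r=16);print("nose",cast(c,cen,.065),d*1000*1.06/c["fx"])
a=c["image"][206:266,143:203,::-1];tiles[-1]=cv2.resize(a,(192,192),interpolation=cv2.INTER_CUBIC)
cv2.imwrite("pics/tiles.png",np.vstack([np.hstack(tiles[:4]),np.hstack(tiles[4:])]))
E
```

```text
bearing [389.3 205.2] [ 0.5379 -0.3454] diam mm 53.3 [51.6 54.5] 0.7
washer [387.7 251.3] [ 0.4175 -0.3424] diam mm 50.4 [50.  50.3] 77.3
nut [121.2 204.6] [0.5311 0.3512] diam mm 41.5 [40.3 42.9] 40.8
cap [218.2 159.1] [0.6525 0.1029] diam mm 50.4 [49.7 50.7] 0.8
socket [289.4 162.2] [ 0.6443 -0.0807] diam mm 4.0 [12.2  1.3] 0.5
small_socket [260.7 159.4] [ 0.6521 -0.0075] diam mm 29.0 [29.3 27.8] 0.7
small_bearing [121.8 244. ] [0.429  0.3496] diam mm 36.2 [35.4 35.8] 46.0
mat [447.5 -19.9] [448.1 234.4] 89.37
hub flange [0.45675391 0.21193755] 145.1200035027458
nose [0.45737193 0.20924432] 63.392373566236984
```

View pics/tiles.png

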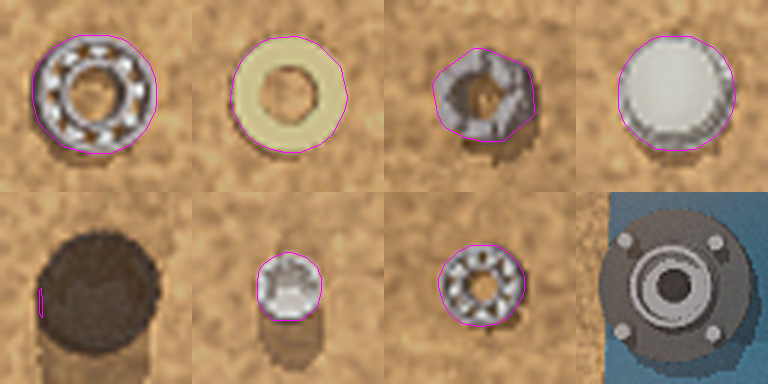

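Tiles: the contours sit well on the bearing, washer, nut, cap, small socket and small bearing. The black socket (tile centre ≈ (98,292)) needs a looser threshold, and the mat and hub need line and circle fits. I'll refine those, the nut yaw, and cross-check with the side view.

```bash
sed -i 's/lambda h,s,v:v<62)/lambda h,s,v:v<78)/' vis.py
python3 - <<'E'
from vis import *
c=grab("top")
cen,hull,d=blob(c,(299,160),T["socket"][2]);print("socket",np.round(cen,1),cast(c,cen,.035),d*1000*1.08/c["fx"])
# mat edges
k=4;im=cv2.resize(c["image"],None,fx=k,fy=k,interpolation=cv2.INTER_CUBIC)
h,s,v=[a.astype(int) for a in cv2.split(cv2.cvtColor(im,cv2.COLOR_RGB2HSV))]
m=(h>85)&(h<125)
px=lambda u,w:cast(c,((u+.5)/k-.5,(w+.5)/k-.5),.003)
def edge(rng,axis,lo,hi,last):
    P=[]
    for i in rng:
        a=m[lo*k:hi*k,i] if axis=="c" else m[i,lo*k:hi*k]
        j=np.flatnonzero(a)
        if len(j):
            j=(j[-1] if last else j[0])+lo*k+(.5 if last else -.5);P.append(px(i,j) if axis=="c" else px(j,i))
    vx,vy,x,y=cv2.fitLine(np.float32(P),cv2.DIST_HUBER,0,.001,.001).ravel();return np.array([x,y]),np.degrees(np.arctan2(vy,vx))
F=edge(range(165*k,350*k,4),"c",175,215,False);N=edge(range(165*k,350*k,4),"c",255,300,True)
L=edge(range(200*k,215*k,2),"r",140,170,False);R=edge(range(195*k,280*k,2),"r",335,375,True)
for n,e in zip("FNLR",(F,N,L,R)):print(n,np.round(e[0],4),round(e[1],2))
# hub: nose, flange and studs circle fits
cen,_,d=blob(c,(173,236),lambda h,s,v:(s<60)&(v>95),r=15);print("nose",cen,cast(c,cen,.068),d*2.47)
cen,hl,d=blob(c,(173,236),lambda h,s,v:(s<100)&(h<85)|(s<60),r=29);print("flange",cen,cast(c,cen,.042),d*2.53)
cen,hull,d=blob(c,*[T["nut"][0],T["nut"][2]])
P=np.float32([cast(c,q,.019) for q in hull])*1000
w=[(np.ptp(P@[np.cos(a),np.sin(a)])) for a in np.radians(range(0,180,10))];print(np.round(w,1))
cs=grab("side");print("side check: ray through top-view point, px")
X={"bearing":(.5379,-.3454,.0075),"washer":(.4175,-.3424,.003),"nut":(.5311,.3512,.013),"cap":(.6525,.1029,.012)}
for n,p in X.items():
    uv=proj(cs,p);t=T[n][2]
    ce,_,d=blob(cs,uv,t);print(n,np.round(uv,1),np.round(ce,1),np.round(cast(cs,ce,p[2]),4),round(d,1))
n=X["nut"];u=proj(cs,n).astype(int)
a=cv2.resize(cs["image"][u[1]-12:u[1]+12,u[0]-12:u[0]+12,::-1],(384,384),interpolation=cv2.INTER_CUBIC)
b=cv2.resize(c["image"][192:217,109:134,::-1],(384,384),interpolation=cv2.INTER_CUBIC)
cv2.imwrite("pics/nut.png",np.hstack([b,a]))
E
```

```text
socket [298.7 160.5] [ 0.64865278 -0.10442511] 50.050670575185656
F [0.5789 0.0017] 89.47
N [ 0.3301 -0.0011] 89.44
L [0.5225 0.2702] -0.52
R [ 0.4543 -0.2674] -0.78
nose [171.25685006 233.13807917] [0.4617175  0.21083152] 71.97039376559084
flange [171.23097105 235.08782953] [0.45553178 0.21556031] 132.6733226454399
[39.8 40.9 41.4 40.7 39.4 42.2 44.4 45.4 45.3 43.8 42.3 42.8 43.  42.6
 41.4 39.8 38.5 38.9]
side check: ray through top-view point, px
bearing [340.9 298.5] [342.  298.3] [ 0.5403 -0.3459] 24.1
washer [289.7 322. ] [291.3 321.4] [ 0.4211 -0.3426] 23.0
nut [191.8 152.4] [191.1 159.2] [0.512  0.3136] 24.0
cap [270. 180.] [271.2 180.2] [0.6551 0.1006] 16.6
```

View pics/nut.png

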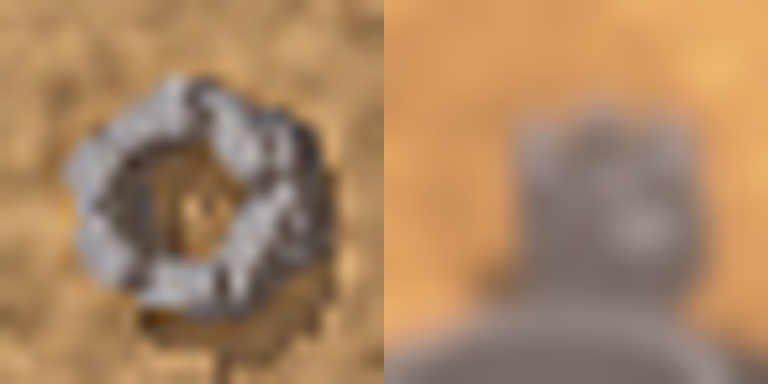

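Nut crop: the flats' normals lie near −20° (mod 60) in the world frame. The hull widths agree, with minima at 160° and 40°. The mat's size fits, at 249 x 538 mm with yaw −0.5°. The side view agrees with the top view to about 2 mm. Now I probe the bench with the fingertips, then pick the bearing.

```bash
cat > arm.py <<'E'
import numpy as np
from rig import manip
from scipy.spatial.transform import Rotation as R
H=np.array([.4577,.212]);u=np.array([-.0094,-1.]);w=np.array([1.,-.0094])
GOAL={"bearing":H+.126*u,"washer":H+.218*u,"nut":H+.218*u,"cap":H+.310*u,"socket":H+.218*u+.0905*w}
def ori(deg):
    """tool down, closing line at deg (mod 180); the half turn with the last joint nearer zero"""
    out=[]
    for d in (deg,deg+180):
        a=np.radians(d);y=np.array([np.cos(a),np.sin(a),0]);z=np.array([0,0,-1.])
        out.append(R.from_matrix(np.c_[np.cross(y,z),y,z]).as_rotvec())
    return out
def best(p,deg):
    c=[(abs(q[5]),o) for o in ori(deg) if (q:=manip.solve_ik(p,o)) is not None]
    return min(c,key=lambda t:t[0])[1]
def over(xy,z,deg):
    o=best([*xy,z],deg);manip.move_to([*xy,z],o);return o
def down(xy,z,rate=.15): manip.servo_line([*xy,z],rate=rate)
def feel(xy,z0,zmin,step=.001,lim=3.):
    f0=manip.get_contact_force()[2];z=z0
    while z>zmin:
        z-=step;manip.servo_line([*xy,z],rate=.03)
        if manip.get_contact_force()[2]-f0>lim: break
    return z,manip.get_contact_force()[2]-f0
def pick(xy,z,deg,opening,force=40,safe=.16):
    over(xy,safe,deg);manip.command_gripper(opening,force);down(xy,z+.03,.25);down(xy,z,.08)
    manip.command_gripper(0.,force);manip.hold(.1);wd=manip.get_width();print("grip",round(wd,4),manip.get_grip_force())
    down(xy,safe,.2);print("held",round(manip.get_width(),4));return wd
def place(xy,z,deg,wd,safe=.16,opening=.012):
    over(xy,safe,deg);down(xy,z+.02,.2);down(xy,z+.003,.05)
    r=feel(xy,z+.003,z-.002,.0005);print("set",np.round(r,4),"plan",z)
    manip.command_gripper(wd+opening);down(xy,z+.04,.08);down(xy,safe,.25)
    print("t",manip.get_time())
E
python3 - <<'E'
from arm import *
p=(.478,-.343)
over(p,.12,-.5);manip.command_gripper(.053,40);down(p,.03)
print(manip.get_time(),feel(p,.03,.012),manip.get_position(),manip.get_width())
down(p,.06);print(manip.get_time())
E
```

```text
4.7917 (0.025999999999999995, np.float64(8.413808937293533)) [ 0.4781474  -0.34310014  0.02673827] 0.05316725451671886
6.1667
```

The fingers may have come down on the washer's edge, since there is only about 65 mm between washer and bearing. I'll probe again on clear bench.

Run:
```python
from arm import *
from vis import *
p=(.478,-.26-.03)
p=(.478,-.43);over(p,.05,-.5);down(p,.028)
print(manip.get_time(),feel(p,.028,.010),manip.get_position())
down(p,.06);over((.5,-.43),.2,-.5);c=grab("top")
for n in("bearing","washer"):
    ce,h,d=blob(c,*[T[n][0],T[n][2]]);print(n,ce,cast(c,ce,T[n][1]),d)
print(manip.get_time())
```

```text
6.9083 (0.01799999999999999, np.float64(4.197149997078084)) [ 0.47812836 -0.4300973   0.0184841 ]
bearing [389.24926873 205.19706219] [ 0.53778966 -0.34533274] 20.42413047950531
washer [387.65585694 251.22496437] [ 0.4175576  -0.34242547] 19.293097811294334
10.5167
```

Bench contact is at TCP z = 18.5 mm (opening 53 mm), and nothing moved. Now I pick and place the bearing and the washer.

Run:
```python
from arm import *
wd=pick((.539,-.3457),.0215,-.5,.066)
assert .045<wd<.058
place(GOAL["bearing"],.0215+.003,-.5,wd)
wd=pick((.4188,-.3425),.0200,-.5,.066)
assert .045<wd<.058
from vis import *
grab("side","s1")
```

```text
grip 0.0497 41.943073477596045
held 0.0498
set [0.025  4.5727] plan 0.024499999999999997
t 19.1583
grip 0.0491 40.237612556666136
held 0.0491
```

View pics/s1.png

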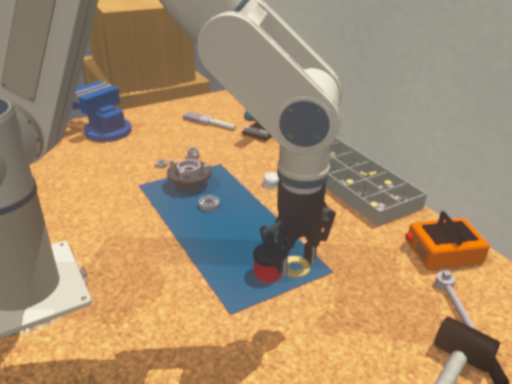

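The side view shows the bearing on the mat at (208,203) and the washer held at (297,265). Placing the washer, then checking from the top.

Run:
```python
from arm import *
place(GOAL["washer"],.0200+.003,-.5,.0491)
over((.533,.3505),.16,-20.5);manip.command_gripper(.056)
from vis import *
c=grab("top","t2")
for n,z,t in(("bearing",.0105,lambda h,s,v:s<75),("washer",.006,T["washer"][2])):
    p=GOAL[n];ce,_,d=blob(c,proj(c,[*p,z]),t);print(n,p,cast(c,ce,z)-p,d*2.6)
```

```text
set [0.0235 6.9262] plan 0.023
t 28.6083
bearing [0.4565156 0.086    ] [-0.00138766  0.00160189] 53.67204630409573
washer [ 0.4556508 -0.006    ] [-0.00119248  0.000343  ] 50.279881206144715
```

View pics/t2.png

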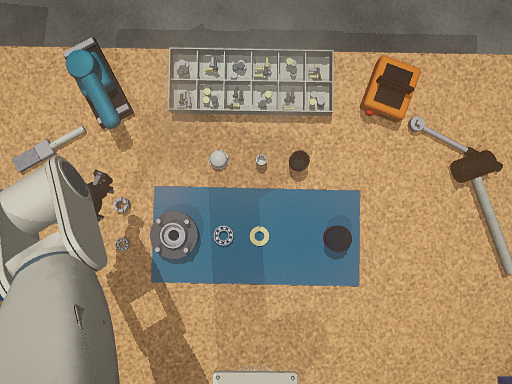

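The top view shows the bearing at (223,236) and the washer at (259,236), in line with the hub at (173,236). Both are within 2 mm, and the 1.3 mm x offset of the camera is confirmed. Next the nut.

Run:
```python
from arm import *
wd=pick((.5324,.3510),.0245,-20.5,.058)
assert .030<wd<.043
from vis import *
xy=GOAL["nut"]+[0,.0003]
place(xy,.0245+.009,-20.5,wd,opening=.012)
over((.6538,.1022),.16,-.5);manip.command_gripper(.062)
c=grab("top","t3");u0=proj(c,[*xy,.02])
u0=np.int32(u0);cv2.imwrite("pics/t3c.png",cv2.resize(c["image"][u0[1]-24:u0[1]+24,u0[0]-30:u0[0]+30,::-1],(600,480),interpolation=cv2.INTER_CUBIC))
for n,z,t in(("nut",.022,lambda h,s,v:s<65),("washer",.006,lambda h,s,v:(h<60)|(s<65))):
    ce,_,d=blob(c,proj(c,[*xy,z]),t);print(n,cast(c,ce,z)-xy,d*2.6)
```

```text
grip 0.0346 40.896149401087314
held 0.0347
set [0.0335 9.9421] plan 0.0335
t 38.5333
nut [-0.00040582  0.00081222] 53.47372979339292
washer [-0.0012682  0.0004907] 53.47372979339292
```

View pics/t3c.png

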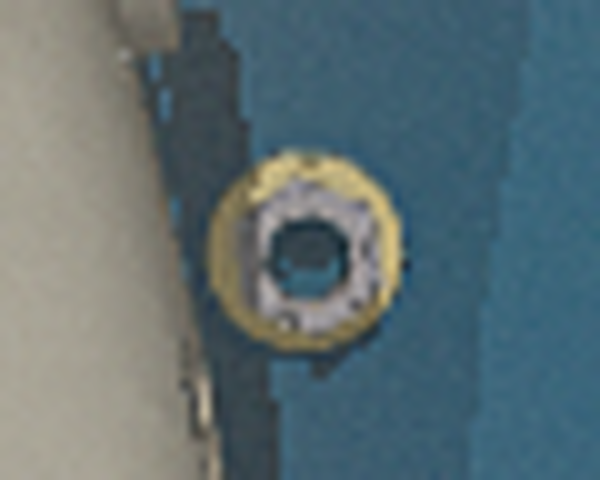

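The crop shows the nut on the washer, with the washer centre at about (306,252). The nut seems to sit slightly to the right (−y), but it is partly in shadow. I place the cap next, then measure the nut with the arm clear.

Run:
```python
from arm import *
wd=pick((.6538,.1022),.0255,-.5,.064)
assert .040<wd<.053
place(GOAL["cap"],.0255+.003,-.5,wd,opening=.012)
over((.650,-.1045),.2,-.5)
from vis import *
c=grab("top","t4");s=grab("side","s4");xy=GOAL["nut"]
out=[]
for k,hw in((c,24),(s,24)):
    u0=np.int32(proj(k,[*xy,.02]));a=k["image"][u0[1]-hw:u0[1]+hw,u0[0]-hw:u0[0]+hw,::-1];out.append(cv2.resize(a,(400,400),interpolation=cv2.INTER_CUBIC))
    p=lambda q:np.int32((proj(k,q)-u0+hw+.5)*400/(2*hw))
    print("expected centre washer top / nut top:",p([*xy,.009]),p([*xy,.036]))
cv2.imwrite("pics/t4c.png",np.hstack(out));print(manip.get_time())
```

```text
grip 0.045 41.38206862611696
held 0.0453
set [0.029 4.121] plan 0.028499999999999998
t 47.55
expected centre washer top / nut top: [205 206] [207 211]
expected centre washer top / nut top: [210 237] [209 161]
48.4667
```

View pics/t4c.png

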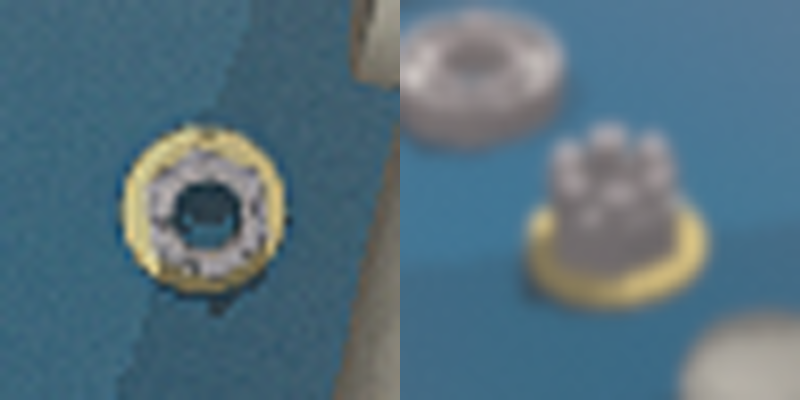

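View pics/t4.png

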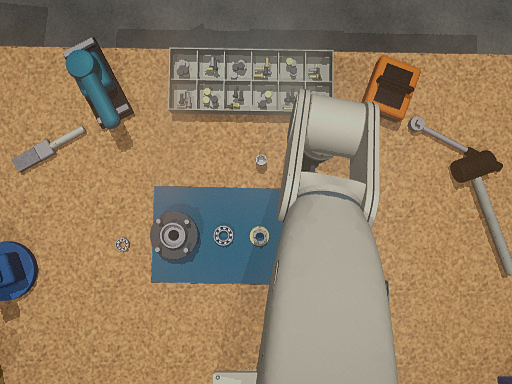

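The washer centre is at (203,207) in the top crop and the nut's outline at (208,213). Parallax explains (+2,+5), so the nut is within about 1 mm of centre. Now the socket, with the fingers closing along y.

Run:
```python
from arm import *
wd=pick((.650,-.1044),.047,89.5,.064,safe=.2)
assert .040<wd<.054
place(GOAL["socket"],.047+.003,89.5,wd,safe=.2,opening=.014)
over((.35,.5),.3,60)
from vis import *
c=grab("top","t5");cv2.imwrite("pics/t5c.png",cv2.resize(c["image"][140:300,100:420,::-1],(800,400),interpolation=cv2.INTER_CUBIC))
s=grab("side","s5");cv2.imwrite("pics/s5c.png",cv2.resize(s["image"][120:320,100:400,::-1],(750,500),interpolation=cv2.INTER_CUBIC))
O=np.array([.0013,0])
for n,z,t in(("bearing",.0105,lambda h,s,v:s<75),("washer",.006,lambda h,s,v:(h<60)|(s<65)),("cap",.013,lambda h,s,v:s<65),("socket",.036,lambda h,s,v:(v<70)&(s<150))):
    p=GOAL[n];ce,_,d=blob(c,proj(c,[*p,z]),t);q=cast(c,ce,z)+O;print(n,"along",round((q-H)@u*1000,1),"across",round((q-H)@w*1000,1),"d",round(d*2.57,1))
for n in("small_socket","small_bearing"):
    ce,_,d=blob(c,*[T[n][0],T[n][2]]);print(n,ce)
print("flange",cast(c,(173.6,234.9),.042)+O,"nose",cast(c,(172.2,235.2),.068)+O,"studs",cast(c,(171.6,235.4),.06)+O)
print(manip.get_time())
```

```text
grip 0.0492 42.46464002877474
held 0.049
set [ 0.05   10.3204] plan 0.05
t 57.525
bearing along 124.5 across -0.1 d 53.1
washer along 217.5 across 0.2 d 52.2
cap along 307.4 across 0.5 d 51.9
socket along 217.5 across 88.1 d 50.0
small_socket [260.68788665 159.39717679]
small_bearing [121.76440076 244.01010101]
flange [0.45736716 0.20963292] nose [0.45800407 0.20842496] studs [0.45705661 0.21134036]
59.6167
```

View pics/t5c.png

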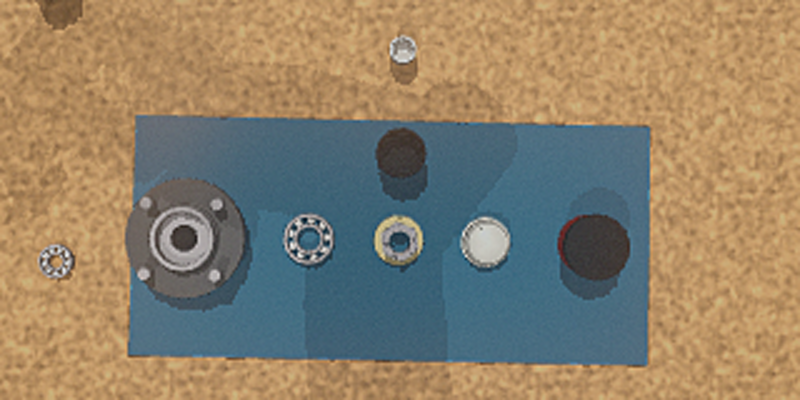

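View pics/s5c.png

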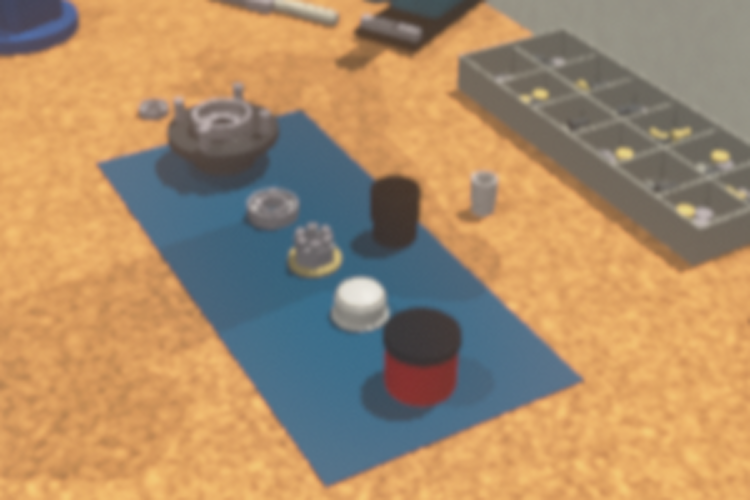

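The top crop (800 px wide) shows hub (183,238), bearing (308,239), washer and nut (399,240), cap (486,242) and socket (401,153). The side crop shows everything upright. The gaps measure about 37, 41, 38 and 37–40 mm, the tub stands at its end of the mat, and the small parts have not moved. Handing in.

```bash
python3 -c "
from rig import manip
print(manip.sign_off())"
```

```text
the job is handed in; nothing more can be done
None
```

The job is handed in at about 60 s of robot time: bearing, washer with the castle nut on top, and dust cap stand in a straight row from the hub, with the socket behind the nut, measured gaps of about 37–41 mm, and the small socket and small bearing not moved; the tub was never handled and still stands at its end of the mat.

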